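# Level the rocking stirrer with its two screws

## Robot

A 6-joint arm with a two-finger parallel gripper is mounted at the origin on a cart in front of the work surface, level with it; the furniture and walls round the work are solid. World frame = base frame: x ahead of the robot, y to its left, z up, the work surface at z = 0. Lengths are in m, angles in rad, forces in N, time in s.
With the tool pointing down it reaches from about 0.35 to 0.975 m from the base axis. Payload 4.9 kg.
Tool frame: the origin (TCP) lies midway between the tips of the shut fingers; the grasp point (between the pads) lies 19 mm behind it; y points along the fingers, z is the direction in which the jaws open and shut, and the axes are right-handed (so a half turn about y gives the same grasp; the last joint's range is limited). The gripper opens to 85 mm and grips with 20 to 120 N. Pads are 22 mm wide; open, the fingers measure 114 mm over their backs; the gripper's body (76 mm by 85 mm) begins 54 mm behind the grasp point. The pads swing forward as they close: fully open they stand 13 mm farther back than shut.
Start: joints at [-1.334, 0.053, 1.613, -0, 1.476, -0.119], TCP at [0.218, -0.586, 0.231] pointing down, gripper open.
Joint ranges: [-3.01, 3.01], [-1.01, 2.22], [0.06, 2.58], [-1.02, 4.17], [0.09, 2.62], [-3.14, 3.14]. Speed limits (rad/s): [2.57, 2.57, 3.14, 3.14, 3.14, 3.14].

## Interface

Orientations are given as a unit quaternion [w, x, y, z].
In Python, from plant import * gives the robot as it stands.
- The arm moves only by the shell command python3 -m crank 'ROWS'. ROWS is JSON, a list that holds one entry, the list of rows, each a list of 5 numbers: the gripper command: -1 is shut, 1 is fully open, values between are in proportion, then the shift along the tool's x, y, z in cm, then the turn about the tool's y in degrees. In form: [[[jaw, dx, dy, dz, twist], ...]]. A call has 1 to 8 rows; each row shifts and turns the commanded pose from where the row before left it, along the tool's axes as they then stand; what a row does not reach is not made up. A row lasts 1/8 s, in which the tool goes at most 62.5 mm and 10.7 degrees, less where a joint would pass 70% of its speed; a pose out of reach is approached as far as the arm can. A call with a gripper value outside its range is refused whole. The fingers move at their own pace and stop on an object; the grip force is fixed at half the most. Time passes only in rows, so rows that do not move let the fingers close. It gives the time, the measured TCP pose, the force and the opening at its end, in the units of the state.
- state(): the state, without advancing time (a new reading comes with each control period).
- grab_frame(name): name is "scene" or "side" or "wrist"; returns a dict with "frame" (420x560x3 uint8, red, green, blue), "fx", "fy", "cx", "cy" (pixels), "D" ([k1, k2, p1, p2, k3] as OpenCV has them; the pictures are not rectified), "pose" (4x4, takes a point from camera to world coordinates). Camera axes: x right, y up, looking along -z (the intrinsics and any distortion apply to the point x, -y, -z); pixel columns grow to the right and rows downward; lengths in m; the calibration is good to about 2 mm. A picture is of the moment at which its call begins. There is no depth.
- job_done(): hands the job in, once; it reports no verdict.
The state is a dict: "time": time; "joint_pos": joint angles; "joint_vel": joint speeds; "joint_efforts": joint torques, N m; "tool_pos": TCP position; "tool_rot": TCP orientation; "contact_force": force on the tool from outside, world axes, zero at the start; "ft_torque": the same for the moment, N m; "gripper_width": opening from 0.0 (shut) to 1.0 (fully open).
Only numpy, scipy, OpenCV 4.12 (cv2) and the standard library are available. Lean on these libraries where they do the work, as an engineer would, in place of code of your own. Each camera call takes 0.05 s, during which the arm holds its last target.

## Task

The magnetic stirrer on the granite slab rocks because the feet of its two levelling screws hang clear. Turn the black knob on each side until its foot bears and all five feet carry a fair share of the weight: feel for the load, do not jack the stirrer off its fixed feet or crush a foot, and keep the beaker standing on the top. Then let go, leaving the stirrer in its place and the other things alone.

Things in the scene. Friction and masses are not known exactly. Their poses are not given: they have to be found in the camera images.
- stirrer: white bench stirrer on a grey H-shaped base, 190 x 330 x 80 mm, 3.0 kg, loose on a granite slab. Origin under its middle, level with the fixed feet's underside; z up, -x its front, +y its left. The front cross-bar runs along y at x = -60 mm, top at z = 24 mm, a levelling screw through each end (y = +-140 mm); the white housing spans y = +-73 mm, up to z = 80 mm
- slab: fixed granite slab 270 x 380 x 25 mm, origin in the middle of its underside, on the worktop. Under each screw foot a round steel plate of diameter 48 mm lies on it; the two plates differ and their thickness (0.5 to 4.3 mm) is not measured
- knob_left_grip (a point): middle of the left knob (stirrer's +y end): round, black, fluted, diameter 35 mm, 24 mm tall, yellow mark on top, upright axis; it keeps its height as its foot moves. Clockwise seen from above drives the foot DOWN, 2.4 mm per rad, at most 4.2 rad from its upper stop; friction 0.06 N m, stays where left. Starts 0 to 0.5 rad from the stop and needs about 0.9 to 3.3 rad more
- knob_right_grip (a point): the same point of the right knob (stirrer's -y end); same knob and screw, but to be turned by its own amount. While a gripper holds either knob firmly at one height, a foot that begins to bear is felt as a growing upward push on the tool
- foot_left: rubber foot (27 mm diameter, 5 mm high) at the lower end of the left screw, at the +y end of the front cross-bar, origin in the middle of its underside. It starts clear of the steel plate below it. The rubber gives about 1 mm per 11 N; 4 to 5 N on it is a good share of the load, reached about 0.6 rad of the knob (1.4 mm) past first touch (0.7 rad as felt, since the held knob is pressed down a little)
- foot_right: rubber foot (27 mm diameter, 5 mm high) at the lower end of the right screw, at the -y end of the front cross-bar, origin in the middle of its underside. It starts clear of the steel plate below it. The rubber gives about 1 mm per 11 N; 4 to 5 N on it is a good share of the load, reached about 0.6 rad of the knob (1.4 mm) past first touch (0.7 rad as felt, since the held knob is pressed down a little)
- foot_front: fixed rubber foot (24 mm diameter) under the front edge, 75 mm ahead of the stirrer's origin (-x), origin in the middle of its underside; gives about 1 mm per 11 N and carries about 15 N while the screws are up. Screwing too far lifts it off
- foot_rear_left: the same fixed rubber foot at the rear, 80 mm behind and 110 mm to +y of the stirrer's origin; origin in the middle of its underside
- foot_rear_right: the same fixed rubber foot at the rear, 80 mm behind and 110 mm to -y of the stirrer's origin; origin in the middle of its underside
- beaker: clear empty 50 ml beaker, 50 mm diameter, 60 mm high, standing loose on the stirrer's round top plate; origin in the middle of its underside, z up
- cream_jar: bystander: white jar with a lid, 77 mm diameter, 91 mm high; origin in the middle of its underside
- rinse_bottle: bystander: white plastic bottle, 66 mm diameter, 143 mm high; origin in the middle of its underside
- film_box: bystander: small green and white carton 52 x 105 x 52 mm; origin in the middle of its underside
- timer: bystander: flat white bench timer 58 x 62 x 16 mm; origin in the middle of its underside
- std_tube: bystander: standing 50 ml tube with orange cap, 34 mm diameter, 116 mm high; origin in the middle of its underside
There are look-alikes about, which are no part of the job. There is more than one size of the beaker; the one meant has the size given above.

How it is judged:
On the way:
1. one of the two screw feet bears (more than 2 N) (contact force between any of foot_left, foot_right and anything else above 2 N), for 0.2 s.
At the end, for the whole second after the job is handed in: With the hand off, each of the five feet (two screw feet, three fixed) carries more than 1.5 N, neither screw foot more than 9 N, the stirrer is at rest and the beaker upright (contact force between foot_left and anything else between 1.5 and 9 N and contact force between foot_right and anything else between 1.5 and 9 N and contact force between each of foot_front, foot_rear_left, foot_rear_right and anything else above 1.5 N and linear speed of stirrer below 0.01 m/s and angle between beaker's own z axis and vertical below 0.1 rad and contact force between the fingers and stirrer below 0.2 N); the robot touches nothing.
It fails at once if a screw foot is crushed: more than 16 N on it (contact force between any of foot_left, foot_right and anything else above 16 N).
It fails at once if the stirrer is dragged more than 20 mm or tilted more than 2.3 degrees (distance of stirrer from where it was at the start of the episode above 0.02 m or angle between stirrer's own z axis and vertical above 0.04 rad).
It fails at once if the beaker is tipped or shifted more than 30 mm (angle between beaker's own z axis and vertical above 0.3 rad or distance of beaker from where it was at the start of the episode above 0.03 m).
It fails at once if a bystander is moved more than 20 mm (distance of any of cream_jar, rinse_bottle, film_box, timer, std_tube from where it was at the start of the episode above 0.02 m).
It also fails if it takes over 72 s, if anything falls off the work surface, if the arm or the gripper's body presses on something with over 40 N, if the wrist force passes 120 N, or if a joint passes its speed limit or range.

## Working session

There is one attempt and no reset: what is moved stays moved. The work goes in short steps, Python scripts to look and compute and a shell command to move; the robot and the scene stay as the last step left them, time stands still between calls to the robot, and variables do not carry over. Pictures are saved under pics/ and viewed, and the job is handed in when it is done.

```bash
ls; mkdir -p pics
python3 - <<'E'
from plant import *
import cv2
print(state())
for n in ["scene","side","wrist"]:
    f=grab_frame(n); cv2.imwrite(f"pics/{n}0.png",cv2.cvtColor(f["frame"],cv2.COLOR_RGB2BGR))
    print(n,f["fx"],f["fy"],f["cx"],f["cy"],f["D"],f["pose"])
E
```

```text
pics
{'time': 0.0, 'joint_pos': array([-1.33396740e+00,  5.33841345e-02,  1.61433715e+00,  2.42833315e-06,
        1.47599422e+00, -1.19026728e-01]), 'joint_vel': array([ 1.53121284e-03,  8.24156238e-04,  7.67332600e-04,  1.18455225e-03,
        7.17826883e-05, -5.79312809e-04]), 'joint_efforts': array([ 7.16131854e-04, -3.93684232e+01, -3.70174313e+01,  3.51254403e-05,
        7.16331677e-03,  4.32437488e-06]), 'tool_pos': array([ 0.21757944, -0.58522166,  0.23002034]), 'tool_rot': array([ 0.1251077 , -0.12519436,  0.69669229, -0.69519371]), 'contact_force': array([ 0.11530775, -0.51994125,  0.45131826]), 'ft_torque': array([ 0.02305678, -0.01906336, -0.00941835]), 'gripper_width': 1.0013813305309711}
scene 514.7954816433072 514.7954816433072 279.0311408987107 215.22669116760602 [-0.16476767  0.          0.          0.          0.        ] [[-0.15918346 -0.61966186  0.76855696  1.7583333 ]
 [ 0.98692983 -0.11967595  0.10792211  0.20960941]
 [ 0.02510257  0.77569121  0.6306132   1.06164172]
 [ 0.          0.          0.          1.        ]]
side 481.5857108788738 481.5857108788738 281.6874403978768 209.97179330015032 [-0.15604932  0.          0.          0.          0.        ] [[ 0.91097779  0.18484278 -0.36871751  0.06115013]
 [-0.41244765  0.40276707 -0.81710809 -1.14099146]
 [-0.00252926  0.89644399  0.44314982  0.73963108]
 [ 0.          0.          0.          1.        ]]
wrist 296.1774649519165 296.1774649519165 279.6164008482011 207.00878426428346 [-0.01567251  0.          0.          0.          0.        ] [[ 0.34781127  0.89493591  0.27949425  0.28822051]
 [-0.93756207  0.33268515  0.10147889 -0.55895432]
 [-0.00216648 -0.29733871  0.95476961  0.37365874]
 [ 0.          0.          0.          1.        ]]
```

View pics/scene0.png

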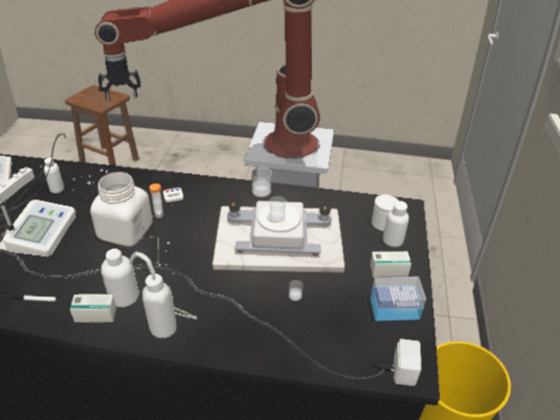

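View pics/side0.png

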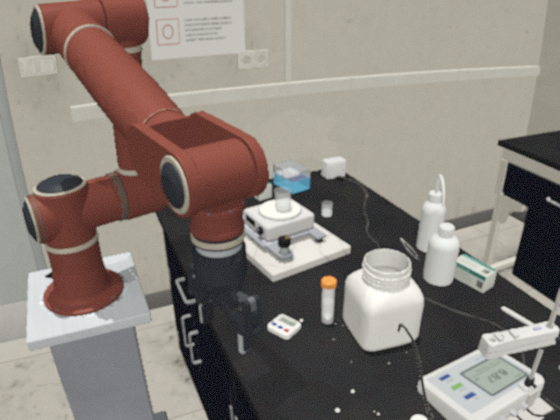

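View pics/wrist0.png

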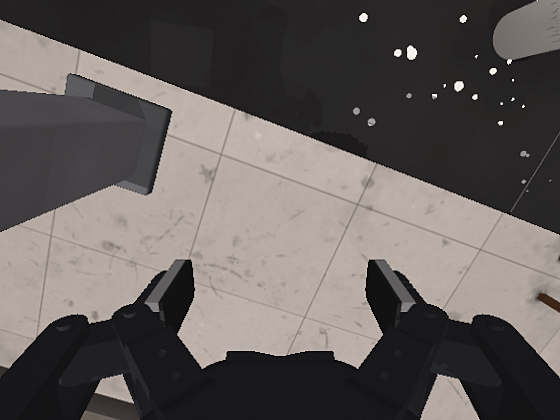

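```bash
cat > h.py <<'E'
from plant import *
import cv2, numpy as np
def ray(f,u,v):
    K=np.array([[f["fx"],0,f["cx"]],[0,f["fy"],f["cy"]],[0,0,1.]])
    p=cv2.undistortPoints(np.array([[[u,v]]],float),K,np.array(f["D"],float))[0,0]
    P=np.array(f["pose"]); return P[:3,3],P[:3,:3]@np.array([p[0],-p[1],-1.])
def onz(f,u,v,z):
    o,d=ray(f,u,v); return o+d*(z-o[2])/d[2]
def proj(f,X):
    K=np.array([[f["fx"],0,f["cx"]],[0,f["fy"],f["cy"]],[0,0,1.]])
    P=np.array(f["pose"]); c=P[:3,:3].T@(np.array(X)-P[:3,3]); c=c*[1,-1,-1]
    return cv2.projectPoints(c[None],np.zeros(3),np.zeros(3),K,np.array(f["D"],float))[0].ravel()
def tri(a,b):
    o1,d1=a;o2,d2=b
    A=np.stack([d1,-d2],1); s=np.linalg.lstsq(A,o2-o1,rcond=None)[0]
    p,q=o1+d1*s[0],o2+d2*s[1]; return (p+q)/2,np.linalg.norm(p-q)
def crop(f,name,u0,v0,w,h,k):
    c=f["frame"][v0:v0+h,u0:u0+w]; c=cv2.resize(c,None,fx=k,fy=k,interpolation=cv2.INTER_CUBIC)
    cv2.imwrite(f"pics/{name}.png",cv2.cvtColor(c,cv2.COLOR_RGB2BGR))
E
python3 - <<'E'
from h import *
crop(grab_frame("scene"),"sc1",205,155,150,120,5)
crop(grab_frame("side"),"sd1",225,170,130,110,6)
E
```

```text
(no output)
```

View pics/sc1.png

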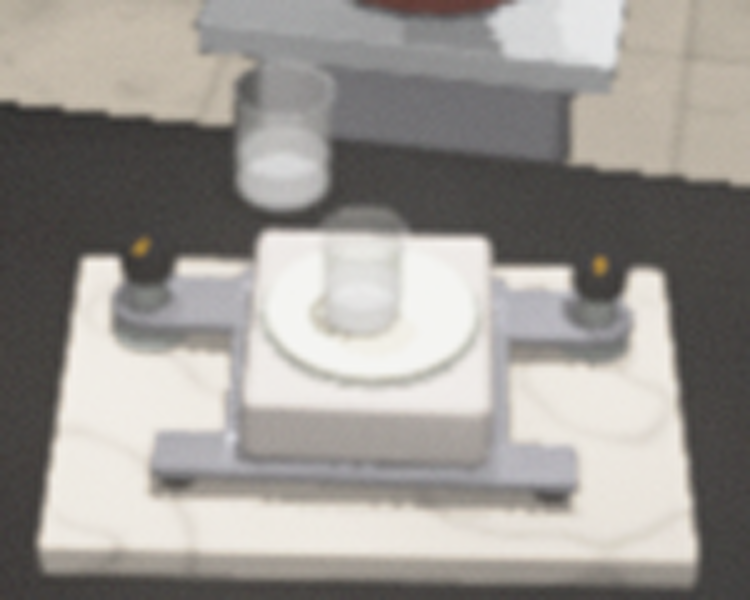

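View pics/sd1.png

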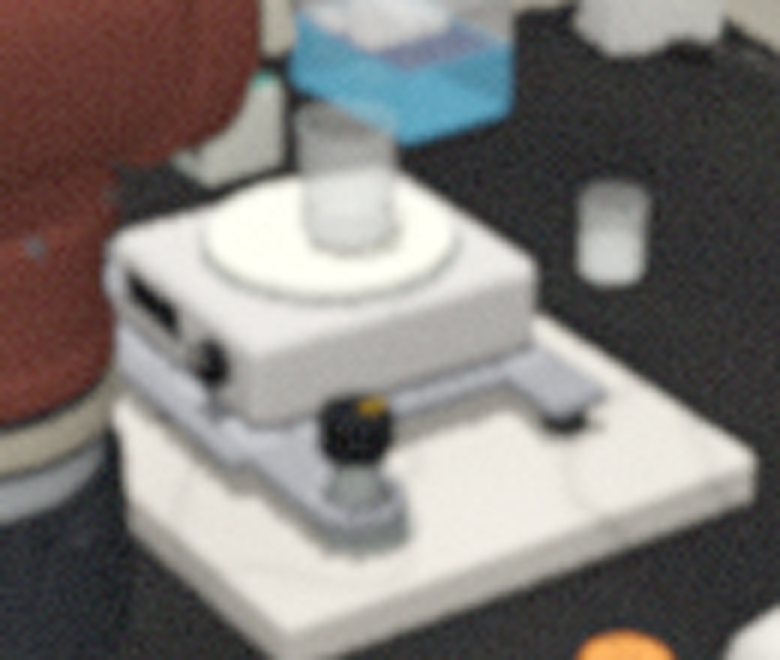

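Run:
```python
from h import *
S=grab_frame("scene");D=grab_frame("side")
s=lambda x,y:(205+x/5,155+y/5)
d=lambda x,y:(225+x/6,170+y/6)
for c in [(80,258),(663,268),(697,553),(40,550)]: print("slab",onz(S,*s(c[0],c[1]),.025).round(4))
for a,b in [((149,263),(357,431)),]:
    print(tri(ray(S,*s(*a)),ray(D,*d(*b))))
print(tri(ray(S,*s(147,302)),ray(D,*d(357,500))))
for z in (.06,.07,.075,.08): print(z,onz(S,*s(149,263),z).round(4),onz(S,*s(600,277),z).round(4), onz(D,*d(357,431),z).round(4))
print("beaker",tri(ray(S,*s(363,318)),ray(D,*d(353,232))))
```

```text
slab [ 0.4868 -0.1604  0.025 ]
slab [0.4247 0.2147 0.025 ]
slab [0.6859 0.2534 0.025 ]
slab [ 0.7528 -0.117   0.025 ]
(array([ 0.54103557, -0.0990947 ,  0.07361255]), np.float64(0.0035188514700801553))
(array([ 0.53888256, -0.10241863,  0.03954912]), np.float64(0.002036468184188458))
0.06 [ 0.5265 -0.1041  0.06  ] [0.4865 0.1761 0.06  ] [ 0.5505 -0.0752  0.06  ]
0.07 [ 0.5388 -0.101   0.07  ] [0.4992 0.1764 0.07  ] [ 0.5433 -0.0909  0.07  ]
0.075 [ 0.5449 -0.0994  0.075 ] [0.5056 0.1766 0.075 ] [ 0.5397 -0.0987  0.075 ]
0.08 [ 0.5511 -0.0979  0.08  ] [0.5119 0.1767 0.08  ] [ 0.5361 -0.1066  0.08  ]
beaker (array([0.60276636, 0.04345078, 0.1001446 ]), np.float64(8.503884816091235e-05))
```

Run:
```python
from h import *
from scipy.spatial.transform import Rotation as R
S=grab_frame("scene")
s=lambda x,y:(205+x/5,155+y/5)
print("bigbeaker",onz(S,*s(283,190),0.0), onz(S,262,170,.09))
print("jar",onz(S,383,225,0.0),"bottle",onz(S,395,242,0.0),"tube",onz(S,158,214,0),"timer",onz(S,174,196,0.016),"bigwhite jar",onz(S,122,235,0.0))
q=state()["tool_rot"]; M=R.from_quat(q[[1,2,3,0]]).as_matrix(); print(M.round(3))
```

```text
bigbeaker [ 0.35584741 -0.05054065  0.        ] [ 0.34744356 -0.05115777  0.09      ]
jar [0.45007894 0.36722528 0.        ] bottle [0.52665362 0.40530936 0.        ] tube [ 0.53349498 -0.36313402  0.        ] timer [ 0.44970204 -0.33380296  0.016     ] bigwhite jar [ 0.65487401 -0.4401015   0.        ]
[[-0.937 -0.     0.348]
 [-0.348  0.    -0.937]
 [-0.    -1.    -0.   ]]
```

```bash
python3 -m crank '[[[0.3,-4.72,0,-3.43,0],[0.3,-4.72,0,-3.43,0],[0.3,-4.72,0,-3.43,0],[0.3,-4.72,0,-3.43,0],[0.3,-4.72,0,-3.43,0],[0.3,-4.72,0,-3.43,0],[0.3,-4.72,0,-3.43,0],[0.3,-4.72,0,-3.43,0]]]'
python3 -m crank '[[[0.3,-4.72,0,-3.43,0],[0.3,-4.72,0,-3.43,0],[0.3,0,0,0,-10],[0.3,0,0,0,-10],[0.3,0,0,0,-10],[0.3,0,0,0,-10],[0.3,0,0,0,-10],[0.3,0,0,0,-10]]]'
python3 -m crank '[[[0.3,0,0,0,-10],[0.3,0,0,0,-10],[0.3,0,0,0,-10],[0.3,0,0,0,-10],[0.3,0,0,0,-10],[0.3,0,0,0,-10],[0.3,0,0,0,-10],[0.3,0,0,0,-10]]]'
python3 -m crank '[[[0.3,0,0,0,-10],[0.3,0,0,0,-10],[0.3,0,0,0,-10],[0.3,0,0,0,-10],[0.3,0,0,0,-10],[0.3,0,0,0,-10],[0.3,0,0,0,-10],[0.3,0,0,0,0]]]'
cat > st.py <<'E'
from h import *
from scipy.spatial.transform import Rotation as R
import sys
s=state(); q=s["tool_rot"]; M=R.from_quat(q[[1,2,3,0]]).as_matrix()
print(s["time"],"j",s["joint_pos"].round(3),"p",s["tool_pos"].round(4),"w",s["gripper_width"].round(3)*85); print(M.round(3)); print(s["contact_force"].round(2),s["ft_torque"].round(3))
if len(sys.argv)>2:
    t=np.array(list(map(float,sys.argv[1:4]))); print("need cm tool",(M.T@(t-s["tool_pos"])*100).round(2))
E
python3 st.py 0.5406 -0.0996 0.054
python3 - <<'E'
from h import *
for n in ["wrist","side"]:
    f=grab_frame(n); crop(f,n+"2",0,0,560,420,1)
    print(proj(f,[.5406,-.0996,.074]))
E
```

```text
time: 1.4
tool_pos: [0.4769, -0.1954, 0.2317]
tool_rot: [-0.125, 0.125, -0.696, 0.696]
contact_force: [1.4, -0.6, 0.0]
gripper_width: 0.65
time: 2.4
tool_pos: [0.5407, -0.0999, 0.2314]
tool_rot: [-0.458, 0.458, -0.539, 0.539]
contact_force: [0.6, -0.2, -0.0]
gripper_width: 0.651
time: 3.4
tool_pos: [0.5407, -0.0999, 0.2314]
tool_rot: [-0.697, 0.697, -0.118, 0.118]
contact_force: [-0.4, 0.8, 0.2]
gripper_width: 0.648
time: 4.4
tool_pos: [0.5407, -0.0999, 0.2314]
tool_rot: [-0.64, 0.64, 0.3, -0.3]
contact_force: [0.1, -0.2, 0.3]
gripper_width: 0.65
[279.23276172 191.37218295]
[284.93735552 242.2224838 ]Traceback (most recent call last):
  File "st.py", line 5, in <module>
    print(s["time"],"j",s["joint_pos"].round(3),"p",s["tool_pos"].round(4),"w",s["gripper_width"].round(3)*85); print(M.round(3)); print(s["contact_force"].round(2),s["ft_torque"].round(3))
                                                                               ^^^^^^^^^^^^^^^^^^^^^^^^
AttributeError: 'float' object has no attribute 'round'
```

View pics/wrist2.png

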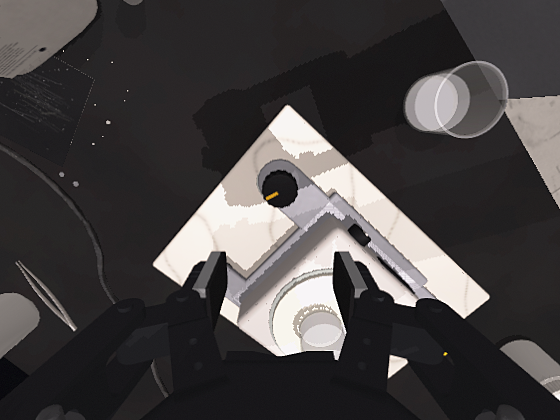

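View pics/side2.png

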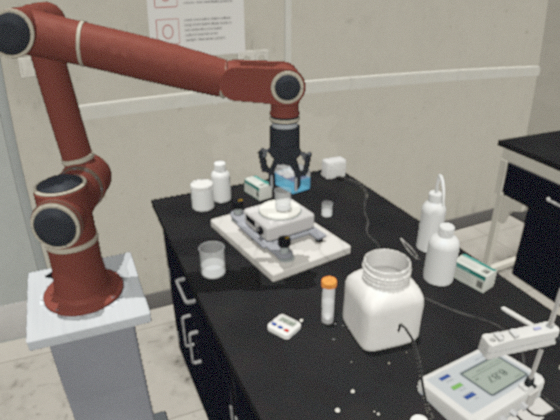

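```bash
sed -i 's/s\["gripper_width"\].round(3)\*85/round(s["gripper_width"]*85,1)/' st.py
python3 st.py 0.5406 -0.0996 0.054
python3 - <<'E'
from h import *
f=grab_frame("wrist"); crop(f,"w3",230,140,120,100,6)
for z in(.062,.074,.086): print(proj(f,[.5406,-.0996,z]))
E
```

```text
4.5 j [-0.318 -0.127  1.788  0.     1.481 -2.766] p [ 0.5407 -0.0999  0.2314] w 55.2
[[ 0.64   0.    -0.769]
 [ 0.769 -0.     0.64 ]
 [ 0.    -1.    -0.   ]]
[ 1.14  0.36 -0.03] [-0.009  0.047 -0.011]
need cm tool [ 0.02 17.74  0.03]
[279.2333545  188.67016599]
[279.22901076 191.37944275]
[279.22433417 194.29708028]
```

View pics/w3.png

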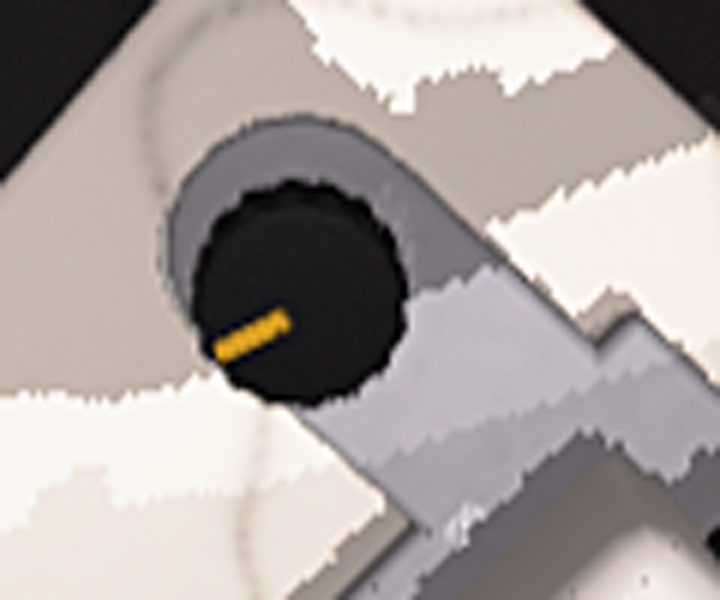

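Run:
```python
from h import *
f=grab_frame("wrist")
for z in (.07,.074,.078):print(onz(f,280,189.3,z))
print(f["pose"].round(3))
```

```text
[ 0.53916581 -0.10004554  0.07      ]
[ 0.53854613 -0.10080388  0.074     ]
[ 0.53792644 -0.10156222  0.078     ]
[[-0.769 -0.611 -0.188  0.492]
 [ 0.64  -0.734 -0.228 -0.158]
 [ 0.001 -0.295  0.955  0.375]
 [ 0.     0.     0.     1.   ]]
```

```bash
python3 -m crank '[[[0.3,-0.14,3,0.08,0],[0.3,0,3,0,0],[0.3,0,3,0,0],[0.3,0,2,0,0],[0.3,0,1,0,0],[0.3,0,0,0,0]]]'
python3 st.py 0.5392 -0.1005 0.052
python3 - <<'E'
from h import *
f=grab_frame("wrist"); crop(f,"w4",160,140,240,180,3)
for z in(.062,.074,.086): print(proj(f,[.5392,-.1005,z]))
f=grab_frame("side"); crop(f,"s4",225,150,130,110,6)
E
```

```text
time: 5.35
tool_pos: [0.5391, -0.1004, 0.1111]
tool_rot: [0.64, -0.64, -0.301, 0.301]
contact_force: [-1.1, -0.4, -0.4]
gripper_width: 0.65
5.35 j [-0.32  -0.023  1.898  0.     1.268 -2.77 ] p [ 0.5391 -0.1004  0.1111] w 55.3
[[ 0.638 -0.001 -0.77 ]
 [ 0.77   0.     0.638]
 [-0.    -1.     0.001]]
[-1.11 -0.4  -0.36] [-0.024 -0.046  0.007]
need cm tool [ 0.    5.91 -0.02]
[278.5953265  229.24372744]
[278.56298641 235.93284942]
[278.52662796 243.45673265]
```

View pics/w4.png

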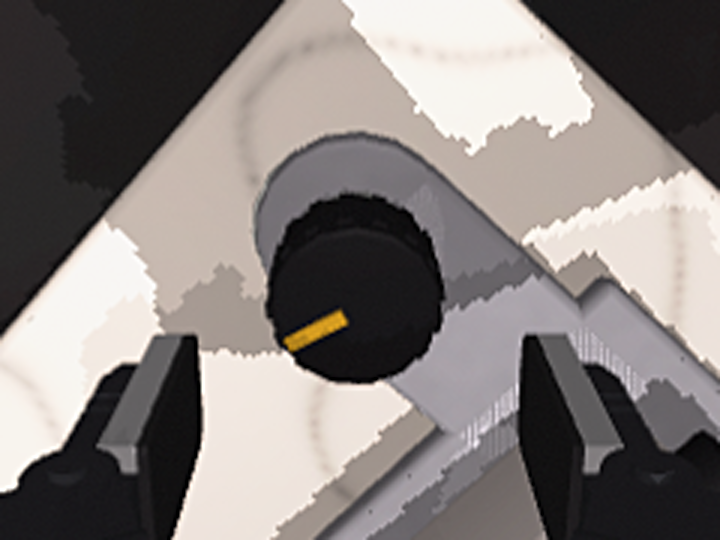

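View pics/s4.png

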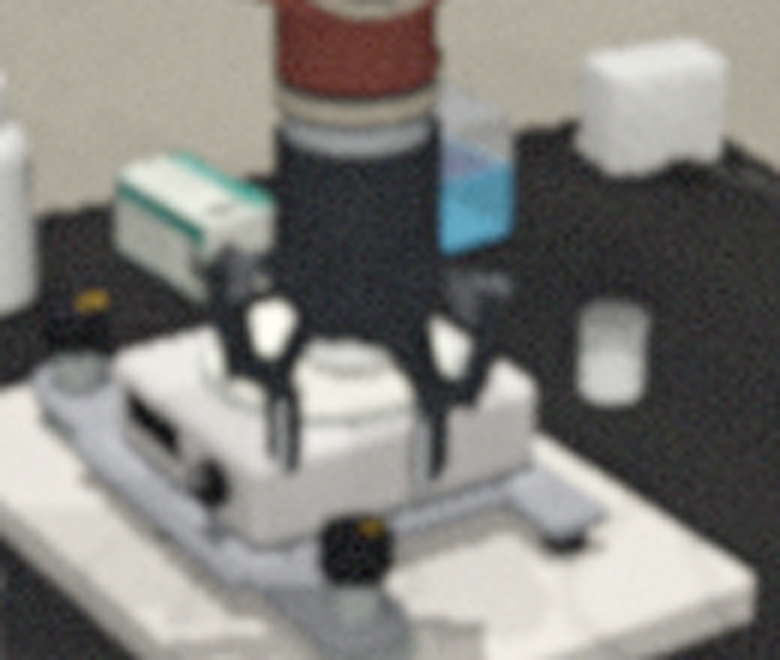

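```bash
python3 -m crank '[[[0.3,0.03,2,-0.02,0],[0.3,0,2,0,0],[0.3,0,1,0,0],[0.3,0,0.9,0,0],[0.3,0,0,0,0]]]'
python3 st.py 0.5392 -0.1005 0.052
python3 -m crank '[[[0,0,0,0,0],[-0.3,0,0,0,0],[-0.3,0,0,0,0]]]'
python3 st.py
python3 -m crank '[[[-1,0,0,0,0],[-1,0,0,0,0],[-1,0,0,0,0]]]'
python3 st.py
python3 - <<'E'
from h import *
f=grab_frame("wrist"); crop(f,"w5",160,140,240,180,3)
f=grab_frame("side"); crop(f,"s5",225,150,130,110,6)
E
```

```text
time: 6.08
tool_pos: [0.5389, -0.1002, 0.0513]
tool_rot: [0.64, -0.639, -0.301, 0.301]
contact_force: [-0.4, 0.2, 1.2]
gripper_width: 0.65
6.075 j [-0.32   0.056  1.929  0.     1.159 -2.77 ] p [ 0.5389 -0.1002  0.0513] w 55.3
[[ 0.638 -0.002 -0.77 ]
 [ 0.77   0.001  0.638]
 [-0.001 -1.     0.002]]
[-0.39  0.25  1.19] [ 0.009 -0.029 -0.037]
need cm tool [-0.01 -0.07 -0.04]
time: 6.45
tool_pos: [0.5402, -0.1007, 0.0532]
tool_rot: [-0.639, 0.64, 0.301, -0.301]
contact_force: [0.6, -0.5, 0.8]
gripper_width: 0.398
6.45 j [-0.32   0.054  1.928 -0.     1.158 -2.77 ] p [ 0.5402 -0.1007  0.0532] w 33.8
[[ 0.638  0.002 -0.77 ]
 [ 0.77  -0.001  0.638]
 [ 0.001 -1.    -0.002]]
[ 0.6  -0.46  0.76] [-0.117 -0.121 -0.03 ]
time: 6.82
tool_pos: [0.5402, -0.1007, 0.0529]
tool_rot: [-0.639, 0.64, 0.301, -0.301]
contact_force: [1.4, -2.0, 3.1]
gripper_width: 0.392
6.825 j [-0.32   0.054  1.928 -0.     1.158 -2.77 ] p [ 0.5402 -0.1007  0.0529] w 33.4
[[ 0.638  0.002 -0.77 ]
 [ 0.77  -0.001  0.638]
 [ 0.    -1.    -0.002]]
[ 1.35 -1.98  3.14] [-0.303 -0.215 -0.039]
```

View pics/w5.png

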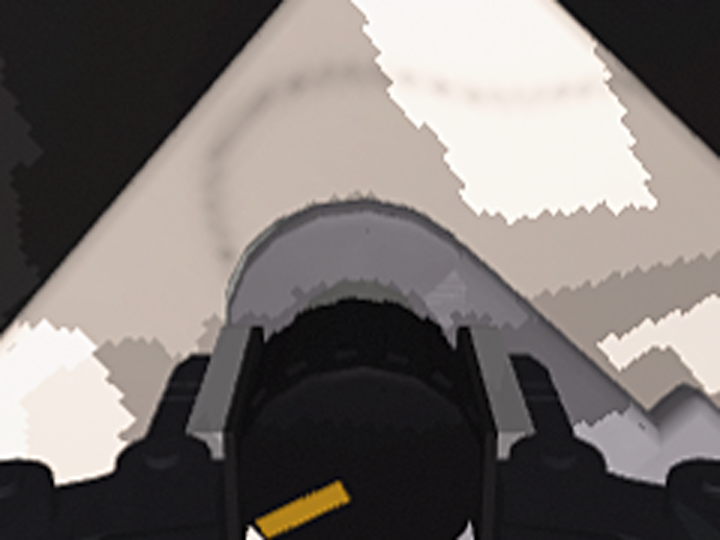

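View pics/s5.png

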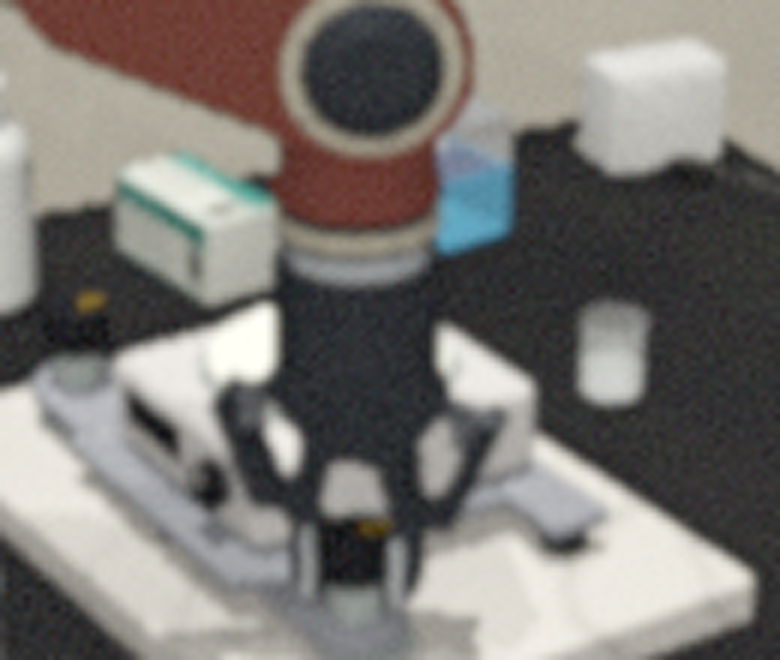

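```bash
for i in 1 2; do :; done; python3 -m crank '[[[-1,0,0,0,5],[-1,0,0,0,5],[-1,0,0,0,5],[-1,0,0,0,0]]]'
python3 -m crank '[[[-1,0,0,0,5],[-1,0,0,0,0]]]'
python3 -m crank '[[[-1,0,0,0,5],[-1,0,0,0,0]]]'; python3 st.py
```

```text
time: 7.42
tool_pos: [0.5408, -0.1014, 0.0531]
tool_rot: [-0.673, 0.675, 0.216, -0.214]
contact_force: [3.5, -4.7, 1.6]
gripper_width: 0.399
time: 7.68
tool_pos: [0.5409, -0.1016, 0.0532]
tool_rot: [-0.681, 0.684, 0.186, -0.184]
contact_force: [4.9, -4.3, 2.0]
gripper_width: 0.393
time: 7.92
tool_pos: [0.5411, -0.1018, 0.0532]
tool_rot: [-0.689, 0.691, 0.156, -0.154]
contact_force: [5.4, -5.3, 1.9]
gripper_width: 0.394
7.925 j [-3.200e-01  5.400e-02  1.927e+00 -2.000e-03  1.156e+00 -2.333e+00] p [ 0.5411 -0.1018  0.0532] w 33.5
[[ 0.904  0.004 -0.428]
 [ 0.428 -0.003  0.904]
 [ 0.002 -1.    -0.004]]
[ 5.42 -5.34  1.86] [-0.782 -0.666 -0.079]
```

```bash
python3 -m crank '[[[-1,0.05,0,-0.13,0],[-1,0,0,0,0]]]'
python3 -m crank '[[[-1,0,0,0,5],[-1,0,0,0,5],[-1,0,0,0,0]]]'
python3 -m crank '[[[-1,0,0,0,5],[-1,0,0,0,5],[-1,0,0,0,0]]]'; python3 st.py
```

```text
time: 8.18
tool_pos: [0.541, -0.1019, 0.0528]
tool_rot: [-0.689, 0.69, 0.156, -0.155]
contact_force: [1.1, -3.8, 3.6]
gripper_width: 0.398
time: 8.55
tool_pos: [0.5413, -0.1024, 0.053]
tool_rot: [-0.7, 0.702, 0.095, -0.094]
contact_force: [3.1, -5.5, 4.0]
gripper_width: 0.396
time: 8.93
tool_pos: [0.5414, -0.103, 0.0531]
tool_rot: [-0.705, 0.708, 0.034, -0.032]
contact_force: [2.3, -7.9, 3.5]
gripper_width: 0.394
8.925 j [-0.322  0.057  1.924 -0.003  1.157 -1.985] p [ 0.5414 -0.103   0.0531] w 33.5
[[ 0.996  0.002 -0.093]
 [ 0.093 -0.004  0.996]
 [ 0.002 -1.    -0.004]]
[ 2.3  -7.89  3.55] [-1.094 -0.389 -0.062]
```

```bash
python3 -m crank '[[[0,0,0,0,0],[0,0,0,0,0],[0,0,0,0,0]]]'
python3 st.py .538 -.1033 .053
python3 - <<'E'
from h import *
f=grab_frame("wrist"); crop(f,"w6",160,140,240,180,3)
E
```

```text
time: 9.3
tool_pos: [0.5396, -0.1006, 0.0514]
tool_rot: [0.707, -0.706, -0.033, 0.034]
contact_force: [0.5, 0.1, -0.0]
gripper_width: 0.502
9.3 j [-0.32   0.058  1.927  0.     1.159 -1.985] p [ 0.5396 -0.1006  0.0514] w 42.7
[[ 0.996 -0.002 -0.094]
 [ 0.094  0.001  0.996]
 [-0.002 -1.     0.001]]
[ 0.52  0.1  -0.01] [0.031 0.031 0.044]
need cm tool [-0.18 -0.16 -0.25]
```

View pics/w6.png

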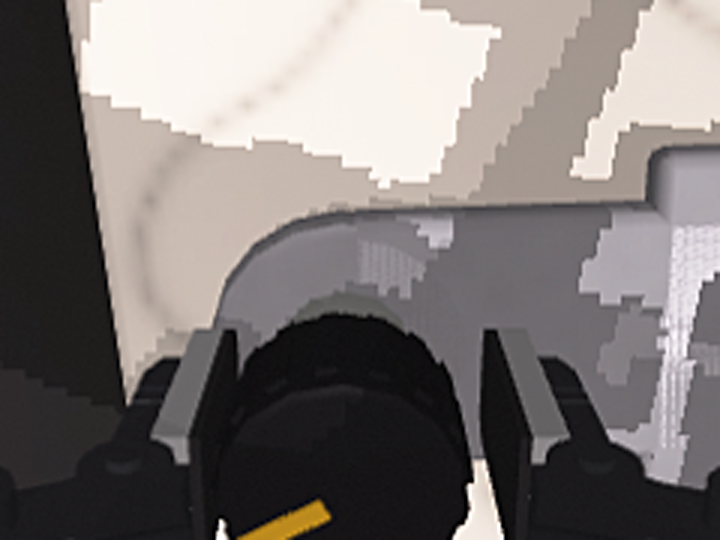

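```bash
python3 -m crank '[[[0,-0.18,-0.16,-0.25,0],[0,0,0,0,0],[-0.3,0,0,0,0],[-1,0,0,0,0],[-1,0,0,0,0],[-1,0,0,0,0]]]'
python3 st.py
python3 -m crank '[[[-1,0,0,0,5],[-1,0,0,0,5],[-1,0,0,0,0],[-1,0,0,0,0]]]'; python3 st.py
```

```text
time: 10.1
tool_pos: [0.539, -0.1036, 0.0541]
tool_rot: [0.707, -0.706, -0.033, 0.033]
contact_force: [-2.3, 5.2, 4.3]
gripper_width: 0.395
10.1 j [-3.260e-01  5.200e-02  1.927e+00  1.000e-03  1.162e+00 -1.991e+00] p [ 0.539  -0.1036  0.0541] w 33.5
[[ 0.996 -0.    -0.094]
 [ 0.094  0.001  0.996]
 [-0.    -1.     0.001]]
[-2.26  5.16  4.29] [ 0.676  0.338 -0.034]
time: 10.6
tool_pos: [0.539, -0.1037, 0.0542]
tool_rot: [0.707, -0.706, 0.029, -0.028]
contact_force: [-2.5, 4.7, 5.4]
gripper_width: 0.397
10.6 j [-3.260e-01  5.200e-02  1.927e+00  1.000e-03  1.163e+00 -1.816e+00] p [ 0.539  -0.1037  0.0542] w 33.7
[[ 0.997 -0.     0.08 ]
 [-0.08   0.001  0.997]
 [-0.    -1.     0.001]]
[-2.48  4.74  5.36] [ 0.576  0.41  -0.008]
```

```bash
python3 -m crank '[[[-1,-0.04,0,0.09,0],[-1,0,0,0,0],[-1,0,0,0,0]]]'
python3 -m crank '[[[-1,0,0,0,5],[-1,0,0,0,0]]]'
python3 -m crank '[[[-1,0,0,0,5],[-1,0,0,0,0]]]'
python3 st.py
python3 - <<'E'
from h import *
S=grab_frame("scene");f=grab_frame("side"); crop(f,"s7",225,150,130,110,6); crop(S,"sc7",205,155,150,120,5)
E
```

```text
time: 10.98
tool_pos: [0.539, -0.1036, 0.0543]
tool_rot: [-0.706, 0.707, -0.028, 0.029]
contact_force: [-2.1, 1.2, 5.6]
gripper_width: 0.399
time: 11.22
tool_pos: [0.539, -0.1037, 0.0544]
tool_rot: [-0.704, 0.705, -0.059, 0.06]
contact_force: [-1.5, -0.1, 5.5]
gripper_width: 0.397
time: 11.48
tool_pos: [0.539, -0.1038, 0.0545]
tool_rot: [-0.701, 0.702, -0.09, 0.09]
contact_force: [-1.4, -0.2, 5.8]
gripper_width: 0.394
11.475 j [-3.250e-01  5.100e-02  1.928e+00 -1.000e-03  1.162e+00 -1.640e+00] p [ 0.539  -0.1038  0.0545] w 33.5
[[ 0.968  0.001  0.253]
 [-0.253 -0.001  0.968]
 [ 0.001 -1.    -0.001]]
[-1.4 -0.2  5.8] [-0.096  0.391 -0.073]
```

View pics/s7.png

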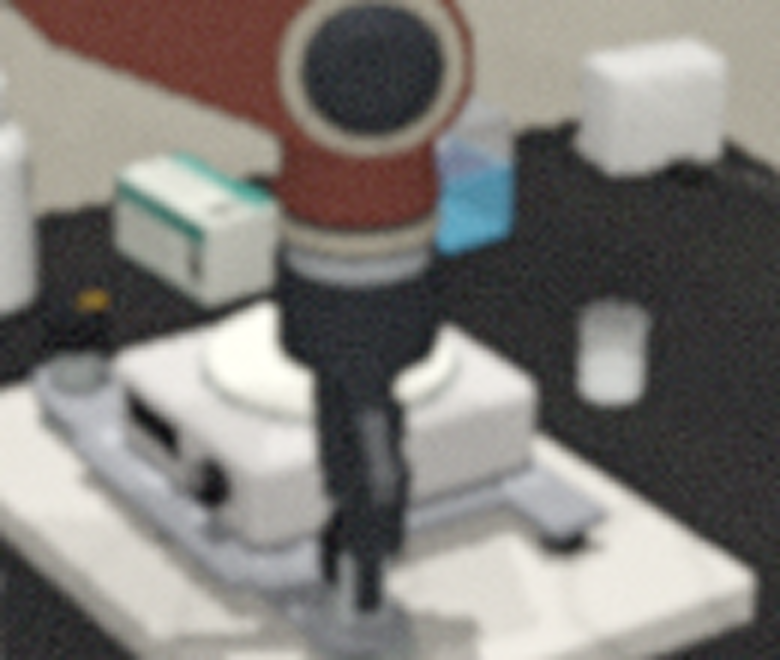

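View pics/sc7.png

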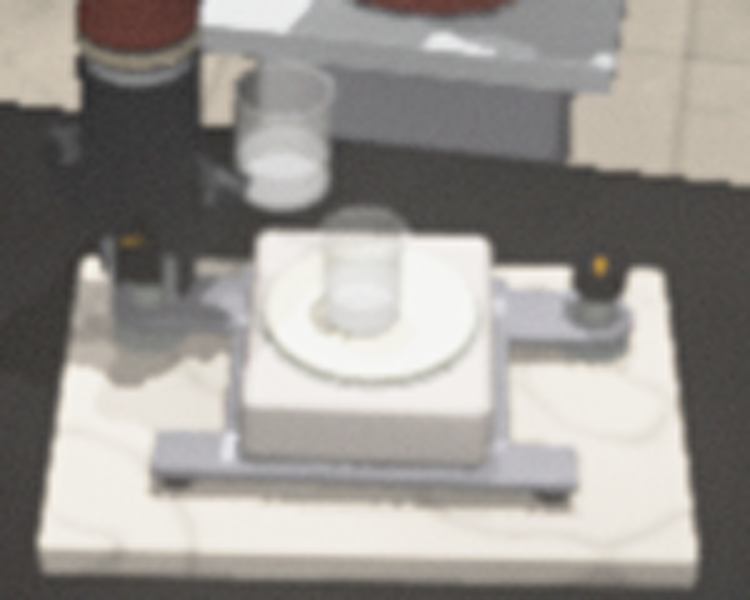

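```bash
python3 -m crank '[[[-1,0,0,0,5],[-1,0,0,0,5],[-1,0,0,0,0]]]'
python3 -m crank '[[[-1,0,0,0,5],[-1,0,0,0,5],[-1,0,0,0,0]]]'
python3 -m crank '[[[-1,0,0,0,0],[-1,0,0,0,0]]]'
python3 st.py
```

```text
time: 11.95
tool_pos: [0.5389, -0.1039, 0.0547]
tool_rot: [-0.69, 0.691, -0.151, 0.151]
contact_force: [-2.7, -0.9, 5.9]
gripper_width: 0.395
time: 12.32
tool_pos: [0.5389, -0.104, 0.0548]
tool_rot: [-0.674, 0.676, -0.21, 0.211]
contact_force: [-4.0, -0.8, 8.2]
gripper_width: 0.395
time: 12.58
tool_pos: [0.5389, -0.104, 0.0548]
tool_rot: [-0.675, 0.676, -0.21, 0.211]
contact_force: [-3.4, -0.3, 7.6]
gripper_width: 0.391
12.575 j [-0.325  0.051  1.928 -0.002  1.163 -1.291] p [ 0.5389 -0.104   0.0548] w 33.3
[[ 0.823  0.     0.568]
 [-0.568 -0.002  0.823]
 [ 0.001 -1.    -0.001]]
[-3.39 -0.34  7.58] [-0.222  0.55  -0.068]
```

```bash
for k in 1; do
python3 -m crank '[[[-1,0,0,0,-10],[-1,0,0,0,0]]]'
python3 -m crank '[[[-1,0,0,0,-10],[-1,0,0,0,0]]]'
python3 -m crank '[[[-1,0,0,0,-10],[-1,0,0,0,0]]]'
python3 -m crank '[[[-1,0,0,0,-10],[-1,0,0,0,0]]]'
python3 -m crank '[[[-1,0,0,0,-10],[-1,0,0,0,0]]]'
python3 -m crank '[[[-1,0,0,0,-10],[-1,0,0,0,0]]]'
python3 -m crank '[[[-1,0,0,0,-10],[-1,0,0,0,0]]]'
done | egrep 'force|pos'; python3 st.py
```

```text
tool_pos: [0.5389, -0.1039, 0.0546]
contact_force: [-3.6, -0.6, 6.0]
tool_pos: [0.539, -0.1038, 0.0545]
contact_force: [-1.7, -0.9, 5.9]
tool_pos: [0.539, -0.1036, 0.0543]
contact_force: [-1.0, -0.8, 4.8]
tool_pos: [0.5389, -0.1035, 0.0541]
contact_force: [-0.9, -1.0, 4.7]
tool_pos: [0.5388, -0.1034, 0.054]
contact_force: [-0.3, -0.3, 3.8]
tool_pos: [0.5388, -0.1032, 0.054]
contact_force: [-0.9, -0.9, 3.3]
tool_pos: [0.5387, -0.1031, 0.0539]
contact_force: [-0.5, 0.1, 3.2]
14.325 j [-0.325  0.051  1.929 -0.     1.161 -2.507] p [ 0.5387 -0.1031  0.0539] w 33.2
[[ 0.819  0.    -0.574]
 [ 0.574 -0.     0.819]
 [ 0.    -1.    -0.   ]]
[-0.47  0.13  3.21] [-0.085  0.002  0.073]
```

```bash
python3 -m crank '[[[-1,0,0,0,10],[-1,0,0,0,10],[-1,0,0,0,10],[-1,0,0,0,10],[-1,0,0,0,10],[-1,0,0,0,10],[-1,0,0,0,7],[-1,0,0,0,0]]]'
python3 -m crank '[[[-1,0,0,0,0],[-1,0,0,0,0]]]'; python3 st.py
python3 -m crank '[[[0,0,0,0,0],[0.1,0,0,0,0],[0.1,0,0,0,0]]]'
python3 -m crank '[[[0.1,0,-2,0,0],[0.2,0,-4,0,0],[0.3,0,-4,0,0],[0.3,0,-4,0,0],[0.3,0,-4,0,0],[0.3,0,0,0,0]]]'; python3 st.py
python3 - <<'E'
from h import *
f=grab_frame("wrist"); crop(f,"w8",0,0,560,420,1)
S=grab_frame("scene"); crop(S,"sc8",205,155,150,120,5)
E
```

```text
time: 15.32
tool_pos: [0.5389, -0.1039, 0.0548]
tool_rot: [-0.679, 0.68, -0.195, 0.195]
contact_force: [-2.8, -2.6, 7.0]
gripper_width: 0.393
time: 15.58
tool_pos: [0.5389, -0.1039, 0.0548]
tool_rot: [-0.679, 0.68, -0.195, 0.195]
contact_force: [-1.4, -1.8, 9.1]
gripper_width: 0.392
15.575 j [-0.325  0.051  1.928 -0.002  1.163 -1.337] p [ 0.5389 -0.1039  0.0548] w 33.4
[[ 0.848  0.     0.53 ]
 [-0.53  -0.002  0.848]
 [ 0.001 -1.    -0.001]]
[-1.4  -1.75  9.08] [-0.431  0.448 -0.06 ]
time: 15.95
tool_pos: [0.5381, -0.1028, 0.0532]
tool_rot: [0.68, -0.68, 0.194, -0.193]
contact_force: [0.5, -0.3, 0.1]
gripper_width: 0.548
time: 16.7
tool_pos: [0.541, -0.1038, 0.2405]
tool_rot: [-0.68, 0.68, -0.189, 0.196]
contact_force: [0.1, -0.4, -0.3]
gripper_width: 0.655
16.7 j [-0.325 -0.137  1.782  0.     1.487 -1.343] p [ 0.541  -0.1038  0.2405] w 55.6
[[ 0.851  0.01   0.525]
 [-0.525 -0.003  0.851]
 [ 0.01  -1.     0.002]]
[ 0.09 -0.39 -0.33] [ 0.047 -0.01   0.023]
```

View pics/w8.png

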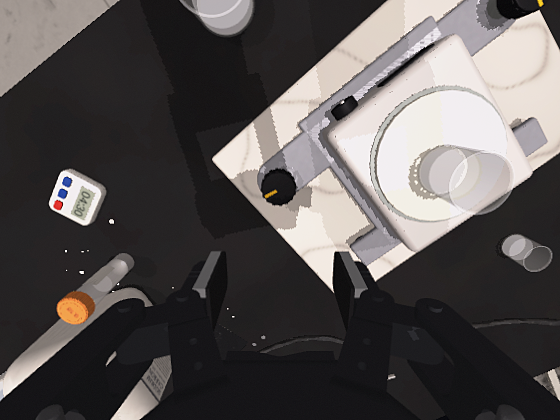

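View pics/sc8.png

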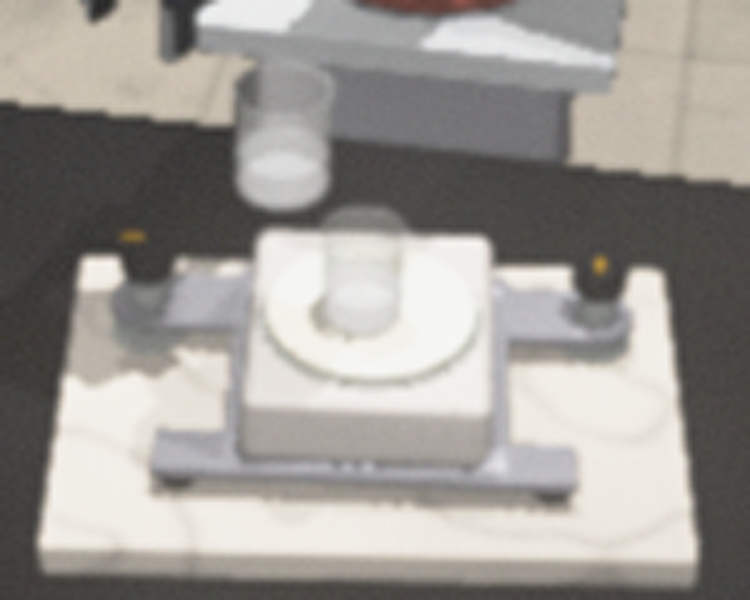

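```bash
python3 -m crank '[[[0.3,-3.58,0,4.32,0],[0.3,-3.58,0,4.32,0],[0.3,-3.58,0,4.32,0],[0.3,-3.58,0,4.32,0],[0.3,-3.58,0,4.32,0],[0.3,0,0,0,-10],[0.3,0,0,0,-10],[0.3,0,0,0,-10]]]'
python3 -m crank '[[[0.3,0,0,0,-10],[0.3,0,0,0,-10],[0.3,0,0,0,-10],[0.3,0,0,0,-10],[0.3,0,0,0,-10],[0.3,0,0,0,-10],[0.3,0,0,0,-10],[0.3,0,0,0,-10]]]'
python3 -m crank '[[[0.3,0,4,0,0],[0.3,0,4,0,0],[0.3,0,3,0,0],[0.3,0,2,0,0],[0.3,0,0,0,0]]]'
python3 st.py .5018 .1738 .053
python3 - <<'E'
from h import *
f=grab_frame("wrist"); crop(f,"w9",160,140,240,180,3)
for z in (.062,.074,.086): print(proj(f,[.5018,.1738,z]))
E
```

```text
time: 17.8
tool_pos: [0.4983, 0.1749, 0.2321]
tool_rot: [-0.707, 0.707, -0.009, 0.007]
contact_force: [-0.2, 1.2, -0.1]
gripper_width: 0.645
time: 18.8
tool_pos: [0.4984, 0.1745, 0.2321]
tool_rot: [0.547, -0.546, -0.447, 0.449]
contact_force: [-0.8, 0.4, -0.4]
gripper_width: 0.648
time: 19.42
tool_pos: [0.4977, 0.1744, 0.1016]
tool_rot: [0.549, -0.547, -0.445, 0.448]
contact_force: [0.4, 0.2, 0.0]
gripper_width: 0.652
19.425 j [ 0.196 -0.06   1.95   0.     1.256 -2.743] p [0.4977 0.1744 0.1016] w 55.4
[[ 0.201 -0.005 -0.979]
 [ 0.979 -0.001  0.201]
 [-0.002 -1.     0.004]]
[0.35 0.21 0.04] [0.004 0.046 0.012]
need cm tool [ 0.04  4.85 -0.43]
[272.27821174 234.46686136]
[271.93553053 241.78498355]
[271.54800468 250.06378076]
```

View pics/w9.png

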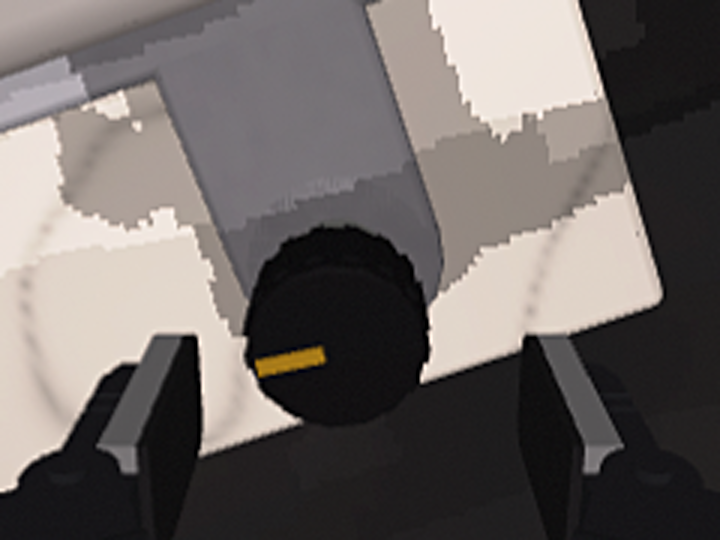

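```bash
python3 -m crank '[[[0.3,0.07,1,-0.43,0],[0.3,0,1.5,0,0],[0.3,0,1.4,0,0],[0.3,0,0.9,0,0],[0.3,0,0,0,0]]]'
python3 st.py .5018 .1738 .053
python3 - <<'E'
from h import *
f=grab_frame("wrist"); crop(f,"w10",160,200,240,180,3)
E
```

```text
time: 20.1
tool_pos: [0.5028, 0.1744, 0.0546]
tool_rot: [0.548, -0.548, -0.446, 0.448]
contact_force: [-0.5, 0.7, -0.6]
gripper_width: 0.654
20.1 j [ 0.194  0.014  1.965  0.     1.164 -2.745] p [0.5028 0.1744 0.0546] w 55.6
[[ 0.201 -0.002 -0.98 ]
 [ 0.98  -0.     0.201]
 [-0.001 -1.     0.002]]
[-0.55  0.68 -0.56] [0.035 0.007 0.001]
need cm tool [-0.08  0.16  0.09]
```

View pics/w10.png

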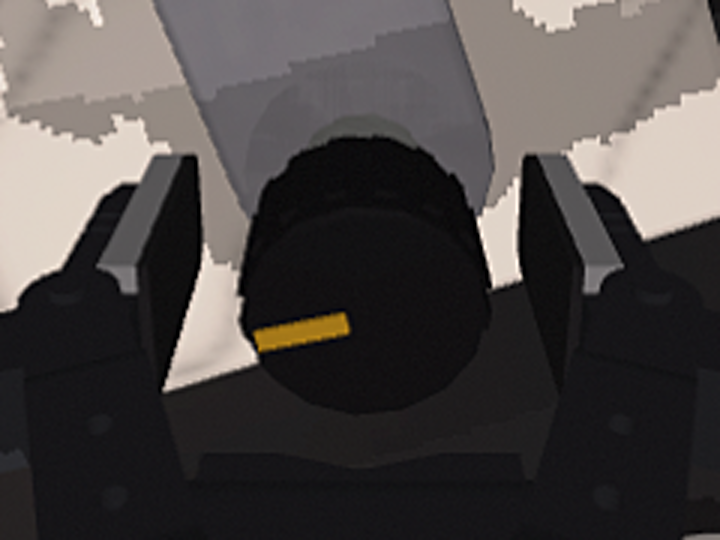

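```bash
python3 -m crank '[[[0,-0.05,0.05,0.08,0],[0,0,0,0,0],[-0.3,0,0,0,0],[-1,0,0,0,0],[-1,0,0,0,0],[-1,0,0,0,0]]]'
python3 st.py
python3 -m crank '[[[-1,0,0,0,7],[-1,0,0,0,7],[-1,0,0,0,0]]]'
python3 -m crank '[[[-1,0,0,0,5],[-1,0,0,0,5],[-1,0,0,0,0]]]'; python3 st.py
```

```text
time: 20.9
tool_pos: [0.5025, 0.1745, 0.0558]
tool_rot: [0.548, -0.548, -0.447, 0.447]
contact_force: [-4.2, 1.6, 6.3]
gripper_width: 0.396
20.9 j [ 1.940e-01  1.100e-02  1.966e+00  1.000e-03  1.165e+00 -2.745e+00] p [0.5025 0.1745 0.0558] w 33.7
[[ 0.201 -0.001 -0.98 ]
 [ 0.98   0.001  0.201]
 [ 0.    -1.     0.001]]
[-4.23  1.59  6.29] [ 0.223  0.709 -0.025]
time: 21.28
tool_pos: [0.5026, 0.1745, 0.0558]
tool_rot: [0.599, -0.598, -0.376, 0.377]
contact_force: [-5.2, 1.6, 5.3]
gripper_width: 0.399
time: 21.65
tool_pos: [0.5026, 0.1745, 0.0558]
tool_rot: [0.629, -0.629, -0.323, 0.323]
contact_force: [-5.4, 1.4, 5.2]
gripper_width: 0.389
21.65 j [ 1.940e-01  1.100e-02  1.966e+00  1.000e-03  1.165e+00 -2.326e+00] p [0.5026 0.1745 0.0558] w 33.1
[[ 0.583 -0.001 -0.813]
 [ 0.813  0.     0.583]
 [-0.    -1.     0.001]]
[-5.42  1.4   5.17] [ 0.167  0.688 -0.038]
```

```bash
python3 -m crank '[[[-1,-0.03,-0.08,0.1,0],[-1,0,0,0,0],[-1,0,0,0,0]]]'
python3 -m crank '[[[-1,0,0,0,5],[-1,0,0,0,5],[-1,0,0,0,0]]]'; python3 st.py
python3 -m crank '[[[-1,0,0,0,5],[-1,0,0,0,5],[-1,0,0,0,0]]]'
python3 -m crank '[[[-1,0,0,0,5],[-1,0,0,0,5],[-1,0,0,0,0]]]'; python3 st.py
```

```text
time: 22.02
tool_pos: [0.5025, 0.1745, 0.0563]
tool_rot: [-0.629, 0.629, 0.324, -0.323]
contact_force: [1.8, -0.5, 0.4]
gripper_width: 0.394
time: 22.4
tool_pos: [0.5025, 0.1744, 0.0563]
tool_rot: [-0.654, 0.655, 0.268, -0.267]
contact_force: [3.2, -0.8, 0.2]
gripper_width: 0.394
22.4 j [ 0.194  0.009  1.968 -0.     1.164 -2.152] p [0.5025 0.1744 0.0563] w 33.5
[[ 0.714  0.001 -0.7  ]
 [ 0.7   -0.     0.714]
 [ 0.001 -1.    -0.001]]
[ 3.24 -0.8   0.24] [-0.125 -0.469 -0.042]
time: 22.78
tool_pos: [0.5025, 0.1744, 0.0564]
tool_rot: [-0.675, 0.675, 0.21, -0.209]
contact_force: [3.5, -0.4, -0.9]
gripper_width: 0.391
time: 23.15
tool_pos: [0.5025, 0.1744, 0.0564]
tool_rot: [-0.691, 0.691, 0.151, -0.15]
contact_force: [3.6, -1.2, -1.7]
gripper_width: 0.394
23.15 j [ 0.194  0.008  1.968 -0.     1.164 -1.804] p [0.5025 0.1744 0.0564] w 33.5
[[ 0.91   0.002 -0.415]
 [ 0.415 -0.     0.91 ]
 [ 0.001 -1.    -0.001]]
[ 3.62 -1.17 -1.74] [-0.19  -0.664 -0.043]
```

```bash
(python3 -m crank '[[[-1,0.04,0.02,-0.03,0],[-1,0,0,0,0],[-1,0,0,0,0]]]'
python3 -m crank '[[[-1,0,0,0,5],[-1,0,0,0,5],[-1,0,0,0,0]]]'
python3 -m crank '[[[-1,0,0,0,5],[-1,0,0,0,5],[-1,0,0,0,0]]]'
python3 -m crank '[[[-1,0,0,0,5],[-1,0,0,0,5],[-1,0,0,0,0]]]')|egrep 'pos|force'
```

```text
tool_pos: [0.5025, 0.1744, 0.0562]
contact_force: [1.8, -0.3, 0.8]
tool_pos: [0.5025, 0.1744, 0.0561]
contact_force: [2.2, -0.2, 1.2]
tool_pos: [0.5025, 0.1744, 0.0561]
contact_force: [2.6, -0.6, 1.9]
tool_pos: [0.5025, 0.1744, 0.0561]
contact_force: [3.4, -0.0, 1.2]
```

```bash
(python3 -m crank '[[[-1,0,0,0,5],[-1,0,0,0,5],[-1,0,0,0,0]]]'
python3 -m crank '[[[-1,0,0,0,5],[-1,0,0,0,5],[-1,0,0,0,0]]]'
python3 -m crank '[[[-1,0,0,0,5],[-1,0,0,0,5],[-1,0,0,0,0]]]')|egrep 'pos|force'
```

```text
tool_pos: [0.5025, 0.1744, 0.0561]
contact_force: [2.6, -0.9, 1.9]
tool_pos: [0.5025, 0.1744, 0.0562]
contact_force: [2.5, -1.1, 4.1]
tool_pos: [0.5025, 0.1744, 0.0563]
contact_force: [1.2, -1.1, 3.8]
```

```bash
(python3 -m crank '[[[-1,0,0,0,5],[-1,0,0,0,5],[-1,0,0,0,0]]]'
python3 -m crank '[[[-1,0,0,0,5],[-1,0,0,0,5],[-1,0,0,0,0]]]')|egrep 'pos|force'; python3 st.py
```

```text
tool_pos: [0.5026, 0.1744, 0.0565]
contact_force: [0.8, -2.2, 5.0]
tool_pos: [0.5026, 0.1743, 0.0567]
contact_force: [1.0, -2.1, 6.6]
26.525 j [ 0.194  0.009  1.967 -0.     1.166 -0.409] p [0.5026 0.1743 0.0567] w 34.0
[[ 0.567  0.     0.824]
 [-0.824 -0.     0.567]
 [ 0.    -1.     0.   ]]
[ 1.05 -2.08  6.56] [-0.397 -0.104 -0.052]
```

Run:
```python
import numpy as np
P=np.array([[-75,0],[80,110],[80,-110],[-60,140],[-60,-140]],float);k=11
W=29.6;cx=80-155*15/W
def solve(dL,dR,ext=[]):
    # plane z=a+bx+cy ; compression = off - z
    off=np.array([0,0,0,dL,dR]);act=np.array([1,1,1,dL>-9,dR>-9],bool)
    for _ in range(20):
        A=np.c_[np.ones(5),P]; w=k*act
        rhs=np.array([W,W*cx,0.])+sum((f*np.array([1,x,y]) for f,x,y in ext),np.zeros(3))
        # sum k(off - A p) [1,x,y] = rhs
        p=np.linalg.solve(A.T@(A*w[:,None]),A.T@(w*off)-rhs)
        F=k*(off-A@p); n=F>0
        if (n==act).all(): break
        act=n
    return F*act,p
def z(p,x,y): return p@[1,x,y]
F,p=solve(-9,-9);print(F)
t=-(-z(p,-60,140)); print("gap at free touch offset",z(p,-60,140))
z0=z(p,-60,140)
for l,r in [(1.4,1.4),(1.4,1.2),(1.5,1.6),(1.6,1.3),(1.4,1.0)]: print(l,r,solve(z0+l,z0+r)[0].round(1))
# pressed by 3.2N at right: touch shift
for f in(1.4,3.2): print(f, z(solve(-9,-9,[(f,-60,-140)])[1],-60,-140)-z0)
# with arm spring 5N/mm at right and preload 3.2
```

```text
[15.   7.3  7.3 -0.  -0. ]
gap at free touch offset -1.295894428152493
1.4 1.4 [4.5 6.7 6.7 5.8 5.8]
1.4 1.2 [5.2 6.2 7.3 5.8 5. ]
1.5 1.6 [3.3 6.9 6.4 6.2 6.7]
1.6 1.3 [4.1 5.9 7.5 6.7 5.4]
1.4 1.0 [6.  5.7 7.9 5.8 4.2]
1.4 -0.20750759719206835
3.2 -0.47430307929615645
```

```bash
python3 -m crank '[[[-1,0,0,0,-3],[-1,0,0,0,0],[-1,0,0,0,0]]]'; python3 st.py
python3 -m crank '[[[0,0,0,0,0],[0.1,0,0,0,0],[0.1,0,0,0,0]]]'
python3 -m crank '[[[0.1,0,-2,0,0],[0.2,0,-4,0,0],[0.3,0,-4,0,0],[0.3,0,-4,0,0],[0.3,0,-4,0,0],[0.3,0,0,0,0]]]'; python3 st.py
python3 - <<'E'
from h import *
f=grab_frame("side"); crop(f,"s11",225,150,130,110,6)
S=grab_frame("scene"); crop(S,"sc11",205,155,150,120,5)
E
```

```text
time: 26.9
tool_pos: [0.5026, 0.1744, 0.0566]
tool_rot: [-0.634, 0.635, -0.312, 0.312]
contact_force: [0.7, -1.6, 6.5]
gripper_width: 0.393
26.9 j [ 0.194  0.009  1.967 -0.     1.166 -0.462] p [0.5026 0.1744 0.0566] w 33.4
[[ 0.61   0.     0.792]
 [-0.792 -0.     0.61 ]
 [ 0.    -1.    -0.   ]]
[ 0.68 -1.62  6.52] [-0.326 -0.123  0.057]
time: 27.28
tool_pos: [0.5015, 0.1745, 0.0552]
tool_rot: [-0.634, 0.634, -0.314, 0.313]
contact_force: [0.2, 0.6, -0.5]
gripper_width: 0.551
time: 28.02
tool_pos: [0.5043, 0.1749, 0.2403]
tool_rot: [0.636, -0.632, 0.311, -0.315]
contact_force: [-0.0, 1.1, 0.0]
gripper_width: 0.651
28.025 j [ 0.194 -0.177  1.818  0.     1.494 -0.459] p [0.5043 0.1749 0.2403] w 55.3
[[ 0.608  0.007  0.794]
 [-0.794  0.002  0.608]
 [ 0.003 -1.     0.007]]
[-0.01  1.13  0.03] [ 0.045  0.028 -0.008]
```

View pics/s11.png

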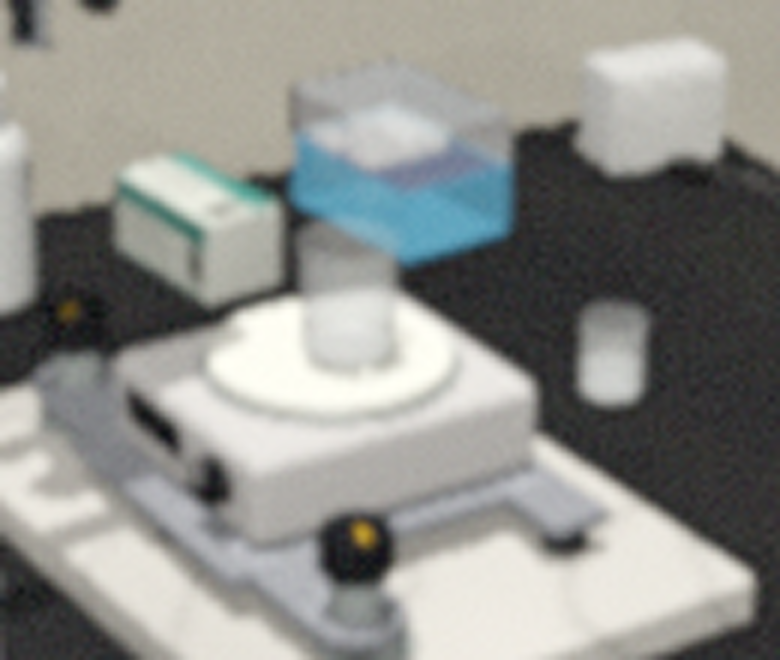

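View pics/sc11.png

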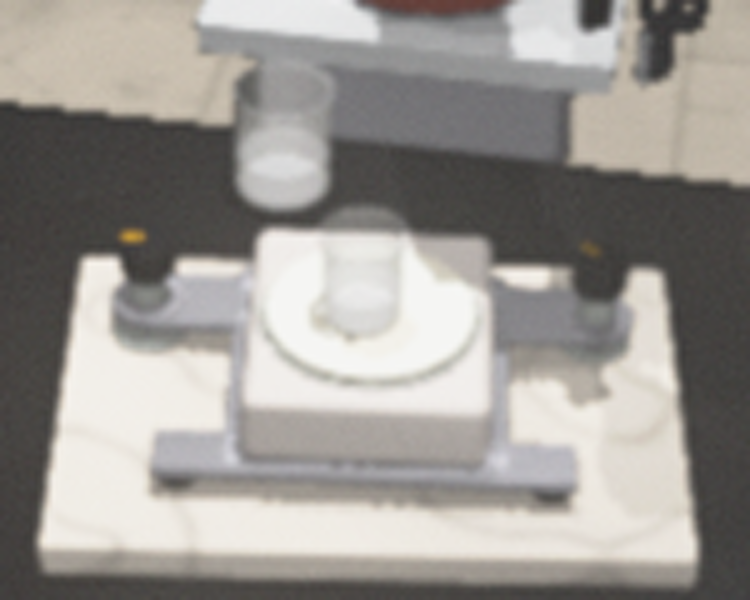

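```bash
python3 -c "
from plant import *
print(job_done())"
```

```text
the job is handed in; nothing more can be done
None
```

I turned both levelling knobs until each foot bore, then let go, lifted the arm clear and handed the job in at about 28 s of the 72 s allowed. The load on each foot was not measured directly: the shares below are estimates from the push I felt on the tool.

| Knob | Turned in total | First touch felt at | Upward push above baseline at the end |
|---|---|---|---|
| Right | about 82° | about 38° | about 4–6 N |
| Left | about 131° (134°, then 3° back) | about 96° | about 5 N |

- **Right knob:** My first grip was about 3 mm off centre, so I opened, recentred and gripped again. I found the touch point by turning it back to where the push stopped changing, then forward again. At rest after the last turn it read 7.0 N and then 9.1 N, against a 3.2 N baseline.
- **Load shares:** A simple spring model puts about 5–6 N on each screw foot and 4–5 N on the front foot. The touch angles are uncertain by roughly 8°, or about 1.3 N on a foot. I did not feel the right knob again after setting the left one.
- **Last checks:** The last pictures show the beaker upright in its place and the stirrer where it was. I saw nothing around it moved. The hand was 0.24 m up, touching nothing, with a force reading near zero apart from about 1 N of noise.
- **Disagreement:** The scene and side cameras placed the right knob about 3–4 mm from where the grip found it, more than their stated 2 mm accuracy. I corrected for this on the left knob.

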